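# Knock the last glide into an upturned laundry step stool

### The arm

A 6-joint arm with a two-finger parallel gripper is mounted at the origin on the work surface. World frame = base frame: x ahead of the robot, y to its left, z up, the work surface at z = 0. Lengths are in mm, angles in rad, forces in N, time in s.
With the tool pointing down it reaches from about 350 to 975 mm from the base axis. Payload 7.1 kg.
Tool frame: the origin (TCP) lies at the very end of the fingers, on their centre line; the grasp point (between the pads) lies 19 mm behind it; y points along the fingers, x is the direction in which the jaws open and shut, and the axes are right-handed (so a half turn about y gives the same grasp; the last joint's range is limited). The gripper opens to 88 mm and grips with 3 to 60 N. Pads are 20 mm wide; open, the fingers measure 115 mm over their backs; the gripper's body (75 mm by 178 mm) begins 61 mm behind the grasp point.
Start: joints at [-1.288, 0.423, 1.63, -0, 1.089, -0.019], TCP at [185.792, -596.729, 222.675] pointing down, gripper open.
Joint ranges: [-3, 3], [-0.9, 2.11], [0.09, 2.58], [-1.31, 4.45], [0.11, 2.69], [-2.54, 2.54]. Speed limits (rad/s): [2.39, 2.39, 3.01, 3.14, 3.14, 3.14].

### API

Orientations are given as a rotation vector (axis times angle).
In Python, from workcell import ctrl gives the robot as it stands. The module is installed in compiled form; this text tells all that it offers.
- The arm moves only by the tool carry_out, never from a script. Its arguments are lists of equal length, an entry for each row: "delta_pos": the shift along the tool's x, y, z in cm, a list of three; "rotation": the turn, a rotation vector about the tool's x, y, z in rad, a list of three. In form: {"delta_pos": [[dx, dy, dz], ...], "rotation": [[wx, wy, wz], ...]}. A call has 1 to 12 rows; each row is the pose to reach, as a shift and turn from the pose commanded when the call began, along the tool's axes at that moment; what a row does not reach only later rows make up. A row lasts 1/12 s, in which the tool goes at most 41.7 mm and 7.16 degrees, less where a joint would pass 70% of its speed; a pose out of reach is approached as far as the arm can. A call with a gripper value outside its range is refused whole. "hand" is the closure in counts, from 0 (fully open) to 255 (shut), set as the call begins (left out, the last holds). The fingers move at their own pace and stop on an object; the grip force is fixed at half the most. Time passes only in rows, so rows that repeat a pose let the fingers close. It gives the time, the measured TCP pose, the force and the opening at its end, in the units of the state.
- ctrl.get_obs(): the state, without advancing time (a new reading comes with each control period).
- ctrl.get_image(name): name is "side" or "top"; returns the picture (480x640x3 uint8, red, green, blue); there is no depth.
- ctrl.camera_info(name): a dict with "fov_y" (degrees; the focal length in pixels is half the picture's height over the tangent of half this angle, whatever the lens; pixels are square), "cx", "cy" (the principal point, pixels), "R" (3x3) and "t" (3): a world point X has camera coordinates R X + t. Camera axes: x right, y down, z forward; pixel columns grow to the right and rows downward; lengths in mm; the calibration is good to about 2 mm. A picture is of the moment at which its call begins. camera_info takes no time and is no camera call.
- ctrl.close_job(): hands the job in, once; it reports no verdict.
The state is a dict: "t": time; "qpos": joint angles; "qvel": joint speeds; "joint_torque": joint torques, N m; "ee_pos": TCP position; "orientation": TCP orientation; "ft_force": force on the tool from outside, world axes, zero at the start; "moment": the same for the moment, N m; "width": finger opening in mm.
Only numpy, scipy, OpenCV 4.12 (cv2) and the standard library are available. Lean on these libraries where they do the work, as an engineer would, in place of code of your own. Each camera call takes 0.05 s, during which the arm holds its last target.

### The job

The step stool lies upside down on the laundry worktop and one of its four push-in leg glides still stands proud. Pick up the rubber mallet, use it to knock that glide down fully home onto its leg (do not push it with the gripper), then stand the mallet back on the worktop on its rubber head, with the handle level, and let go.

Things in the scene. Friction and masses are not known exactly. Their poses are not given: they have to be found in the camera images.
- mallet_grip (a point): Where to hold the mallet, which stands on its head with the handle sticking out level 47 mm above the worktop. Centre of the wooden handle (bar 24 mm wide, 32 mm high), 65 mm from the head's axis. x points along the handle to the head, z up. Handle spans x = -122 to +35 mm; head axis at x = +65 mm; lower striking face at z = -47 mm, upper at +47 mm.
- mallet: The mallet, about 0.45 kg: black rubber head, an upright cylinder 60 mm in diameter and 94 mm high, with a wooden handle. Origin: centre of the head's lower striking face (on the worktop). x points from the handle to the head, z is up. A steel claw hammer lying nearby is not to be used.
- glide_top (a point): Centre of the top of the proud glide: grey plastic cap, 32 mm diameter, 8 mm thick, on a 10 mm steel stem, pushed down into the end of an upright wooden leg (36 mm diameter, end 140 mm above the worktop). It starts 20 to 25 mm higher than those on the other three legs, whose tops are 148 mm above the worktop: its height when home. Next leg 124 mm away.
- glide (a joint): How far the proud glide has gone down into its leg, in m: 0 is 25 mm proud, 0.025 is fully home (a solid stop). It starts at 0 to 0.005. A sprung ring grips the stem: it takes about 8 to 10 N to move, and stays where it is left.

How it is judged (in metres and radians):
On the way, in this order (a step that is already met when the one before it is completed fails the run):
1. the mallet is lifted clear of the worktop (height (world z) of mallet_grip above 0.1 m), for 0.1 s.
2. the mallet is on the glide with the glide home to within 4 mm (value of joint glide above 0.021 m and contact force between mallet and glide above 0.5 N).
At the end, for the whole second after the job is handed in: The glide is home to within 4 mm, and the mallet stands on its head on the worktop at rest: handle centre 35 to 60 mm above the worktop, upright within 10 degrees (value of joint glide above 0.021 m and angle between mallet's own z axis and vertical below 0.17 rad and height (world z) of mallet_grip between 0.035 and 0.06 m and linear speed of mallet below 0.03 m/s); the robot touches nothing.
It fails at once if the gripper or arm pushes on the glide (contact force between any of the fingers, the arm and glide above 1 N).
It also fails if it takes over 48 s, if anything falls off the work surface, if the arm or the gripper's body presses on something with over 40 N, if the wrist force passes 120 N, or if a joint passes its speed limit or range.

## Working session

There is one attempt and no reset: what is moved stays moved. The work goes in short steps, Python scripts to look and compute and a tool call to move; the robot and the scene stay as the last step left them, time stands still between calls to the robot, and variables do not carry over. Pictures are saved under pics/ and viewed, and the job is handed in when it is done.

Besides the shell and the picture viewer there is one more tool, called after "Request:" in YAML: its name, and indented under it one key for each argument. carry_out: Moves the arm, as the interface text tells. Its arguments: {"type":"object","properties":{"delta_pos":{"type":"array","items":{"type":"array","items":{"type":"number"}}},"rotation":{"type":"array","items":{"type":"array","items":{"type":"number"}}},"hand":{"type":"number"}},"required":["delta_pos","rotation"]}

```bash
mkdir -p pics; python3 - <<'E'
from workcell import ctrl
import cv2
o=ctrl.get_obs(); print(o)
for n in("side","top"):
    im=ctrl.get_image(n); cv2.imwrite(f"pics/{n}0.png",im[:,:,::-1]); print(n,ctrl.camera_info(n))
E
```

```text
{'t': 0.0, 'qpos': array([-1.28800566e+00,  4.23846499e-01,  1.63069957e+00, -2.91820736e-07,
        1.08860247e+00, -1.89861763e-02]), 'qvel': array([ 0.00098322,  0.00026347, -0.001386  , -0.00027008,  0.00056813,
        0.00016101]), 'joint_torque': array([ 5.73113230e-04, -5.44618034e+01, -2.73658222e+01,  6.44317525e-02,
        2.28616077e-02, -1.46253719e-04]), 'ee_pos': array([ 185.63534617, -596.20173804,  221.8944083 ]), 'orientation': array([-1.33600848,  0.98496492, -0.9829142 ]), 'ft_force': array([ 0.26227922, -0.23003797,  0.16116652]), 'moment': array([-0.03530844, -0.02724976,  0.00707263]), 'width': 87.9921520259501}
side {'fov_y': 48.74177274542761, 'cx': 325.3040879879324, 'cy': 237.16035262709335, 'R': array([[ 0.92434347, -0.3814322 ,  0.00993117],
       [-0.25515948, -0.63727352, -0.72716992],
       [ 0.2836949 ,  0.66962074, -0.68638566]]), 't': array([-528.80889512,  241.66298705,  893.66803071])}
top {'fov_y': 51.43275464983485, 'cx': 324.22513834423523, 'cy': 236.95742468240792, 'R': array([[-0.00598714, -0.99986551,  0.01526826],
       [-0.98832222,  0.00359179, -0.15233613],
       [ 0.1522608 , -0.01600202, -0.9882108 ]]), 't': array([-22.92620652, 585.37642523, 735.2141188 ])}
```

View pics/side0.png

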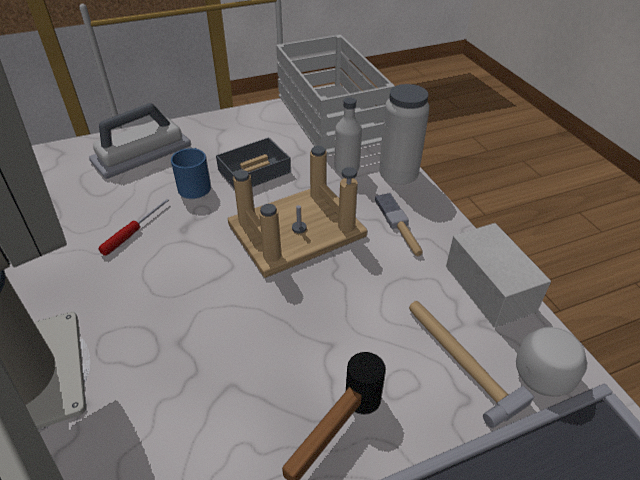

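View pics/top0.png

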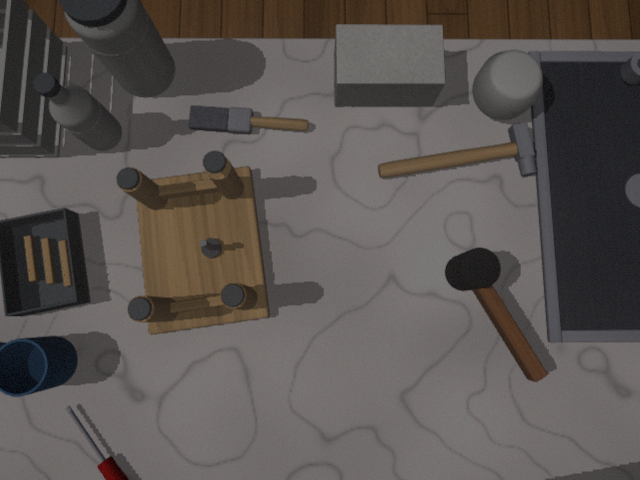

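The side view shows the mallet (head ~(366,383), handle to (290,470)) and stool with four legs. The top view shows the mallet head at ~(474,268), handle end (538,375), and leg tops at (130,180), (216,162), (141,308) and (234,294). I'll enlarge both.

```bash
python3 - <<'E'
import cv2
s=cv2.imread("pics/side0.png");t=cv2.imread("pics/top0.png")
cv2.imwrite("pics/c1.png",cv2.resize(s[130:280,215:375],None,fx=5,fy=5,interpolation=2)[:600 if 0 else 750][:, :800][0:600])
a=cv2.resize(s[340:480,270:400],None,fx=4,fy=4,interpolation=2); cv2.imwrite("pics/c2.png",a)
cv2.imwrite("pics/c3.png",cv2.resize(t[140:340,110:280],None,fx=3,fy=3,interpolation=2))
cv2.imwrite("pics/c4.png",cv2.resize(t[240:390,430:560],None,fx=4,fy=4,interpolation=2))
E
```

```text
(no output)
```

View pics/c1.png

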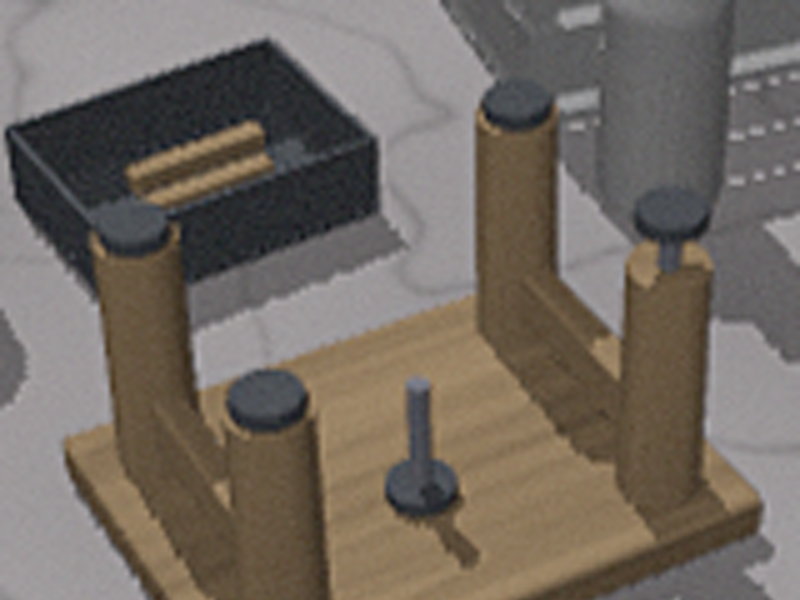

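View pics/c2.png

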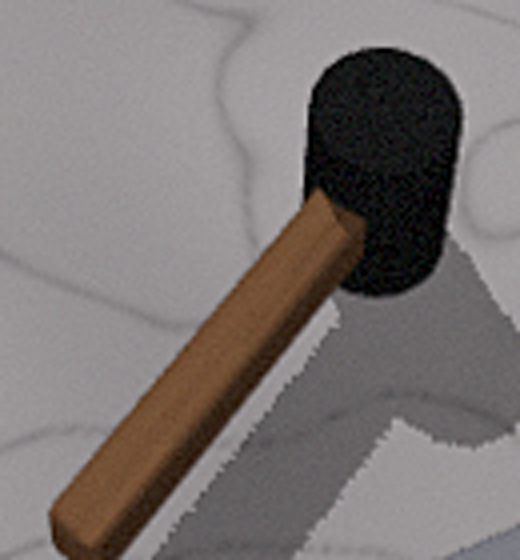

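View pics/c3.png

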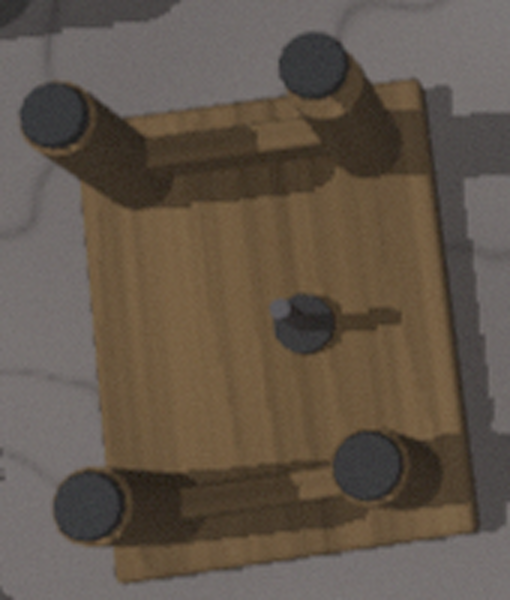

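View pics/c4.png

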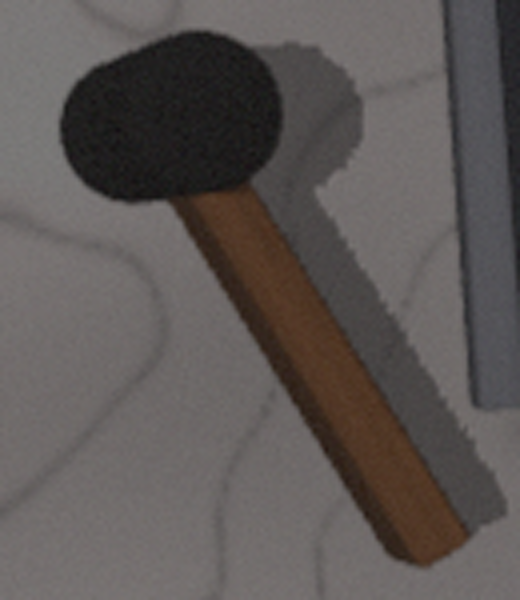

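```bash
cat > h.py <<'E'
import numpy as np,cv2
from workcell import ctrl
from scipy.optimize import minimize,least_squares
def cam(n):
    c=ctrl.camera_info(n); f=240/np.tan(np.radians(c["fov_y"]/2)); return c,f
def proj(n,X):
    c,f=cam(n); p=np.atleast_2d(X)@c["R"].T+c["t"]; return np.c_[c["cx"]+f*p[:,0]/p[:,2],c["cy"]+f*p[:,1]/p[:,2]]
def tri(uv):
    "uv dict name->(u,v)"
    A=[];b=[]
    for n,(u,v) in uv.items():
        c,f=cam(n);R,t=c["R"],c["t"]
        for k,w in((0,(u-c["cx"])/f),(1,(v-c["cy"])/f)):
            A.append(R[k]-w*R[2]);b.append(w*t[2]-t[k])
    x=np.linalg.lstsq(np.array(A),np.array(b),rcond=None)[0]
    return x,{n:proj(n,x)[0]-np.array(uv[n]) for n in uv}
def atz(n,u,v,z):
    c,f=cam(n);R,t=c["R"],c["t"];C=-R.T@t;d=R.T@np.array([(u-c["cx"])/f,(v-c["cy"])/f,1]);return C+d*(z-C[2])/d[2]
E
python3 - <<'E'
from h import *
for n in("side","top"):
    c,f=cam(n);print(n,-c["R"].T@c["t"],f)
S=lambda x,y:(215+x/5,130+y/5);T=lambda x,y:(110+x/3,140+y/3)
print("proud",tri(dict(side=S(672,209),top=T(314,64))))
for s,t in(((518,100),(54,115)),((133,223),(89,505)),((267,395),(369,464))):
    print(tri(dict(side=S(*s),top=T(*t))),atz("top",*T(*t),148))
# silhouettes
im={n:cv2.imread(f"pics/{n}0.png") for n in("side","top")}
M={}
for n,(y0,y1,x0,x1) in dict(side=(340,480,270,400),top=(240,390,430,560)).items():
    b=im[n].astype(float);m=np.zeros((480,640),np.uint8)
    wood=(b[...,2]-b[...,0]>22); black=b.max(2)<50
    m[y0:y1,x0:x1]=((wood|black)[y0:y1,x0:x1])
    k,l,st,_=cv2.connectedComponentsWithStats(m); i=1+np.argmax(st[1:,4]); M[n]=(l==i).astype(np.uint8)
    M[n]=cv2.morphologyEx(M[n],cv2.MORPH_CLOSE,np.ones((3,3)))
    cv2.imwrite(f"pics/m_{n}.png",M[n]*255); print(n,M[n].sum())
th=np.linspace(0,2*np.pi,48,endpoint=False)
H=np.array([[30*np.cos(a),30*np.sin(a),z] for a in th for z in(0,94)])
B=np.array([[x,y,z] for x in(-187,-30) for y in(-12,12) for z in(31,63)])
def sil(n,p):
    c,s=np.cos(p[2]),np.sin(p[2]);R=np.array([[c,-s,0],[s,c,0],[0,0,1]])
    m=np.zeros((480*4,640*4),np.uint8)
    for P in(H,B):
        q=proj(n,P@R.T+[p[0],p[1],0]);cv2.fillConvexPoly(m,cv2.convexHull(np.round(((q+.5)*4-.5)*1).astype(np.int32)),255)
    return cv2.resize(m,(640,480),interpolation=cv2.INTER_AREA)/255.
def cost(p,ns=("side","top")): return sum(np.abs(sil(n,p)-M[n]).sum() for n in ns)
h=atz("top",480,278,47);e=atz("top",535,373,47);print(h,e)
p0=[h[0],h[1],np.arctan2(*(h-e)[1::-1])]
for ns in(("side","top"),("side",),("top",)):
  r=minimize(cost,p0,args=(ns,),method="Nelder-Mead",options=dict(initial_simplex=np.array(p0)+np.array([[0,0,0],[15,0,0],[0,15,0],[0,0,.1]])))
  c,s=np.cos(r.x[2]),np.sin(r.x[2]);print(ns,r.x,r.fun,"grip",r.x[0]-65*c,r.x[1]-65*s)
E
```

```text
side [ 296.93459008 -646.11796433  794.38266683] 529.7924684326858
top [466.45897079 -13.26076177 816.07055541] 498.3185990990445
proud (array([671.18584493, 122.6024012 , 167.28387206]), {'side': array([-0.66686726,  0.1682976 ]), 'top': array([ 0.26554019, -0.97833342])})
(array([654.18074438, 245.3196011 , 145.99004674]), {'side': array([-0.82312563,  0.15947801]), 'top': array([ 0.34486155, -1.26724021])}) [651.82436244 244.91863204 148.        ]
(array([476.18547154, 220.27772468, 146.80417538]), {'side': array([-0.63582751,  0.01515332]), 'top': array([ 0.24909034, -0.92895416])}) [474.95542322 220.12665949 148.        ]
(array([493.45135704,  97.61157435, 146.49791383]), {'side': array([-0.64952943,  0.04885863]), 'top': array([ 0.2372839 , -0.88328908])}) [492.22496956  97.65199841 148.        ]
side 3924
top 3803
[ 519.73021141 -266.737575     47.        ] [ 376.21030351 -342.38291107   47.        ]
('side', 'top') [ 532.52114472 -252.67381661    0.53464207] 934.1529411764706 grip 476.59182570254654 -285.7934674861635
('side',) [ 533.80333085 -251.8240619     0.53522446] 405.121568627451 grip 477.8933098235319 -284.9762797581223
('top',) [ 5.31704768e+02 -2.52273833e+02  5.28356803e-01] 498.8235294117647 grip 475.56838897826856 -285.041300944817
```

```bash
python3 - <<'E'
from h import *
p=(532.5,-252.7,.533)
th=np.linspace(0,2*np.pi,48,endpoint=False)
H=np.array([[30*np.cos(a),30*np.sin(a),z] for a in th for z in(0,94)])
B=np.array([[x,y,z] for x in(-187,-30) for y in(-12,12) for z in(31,63)])
c,s=np.cos(p[2]),np.sin(p[2]);R=np.array([[c,-s,0],[s,c,0],[0,0,1]])
out=[]
for n,(y0,y1,x0,x1) in dict(side=(340,480,270,400),top=(240,390,430,560)).items():
    im=cv2.imread(f"pics/{n}0.png");k=3
    a=cv2.resize(im[y0:y1,x0:x1],None,fx=k,fy=k)
    m=cv2.imread(f"pics/m_{n}.png",0);mm=cv2.resize(m[y0:y1,x0:x1],None,fx=k,fy=k)
    for P in(H,B):
        q=(proj(n,P@R.T+[p[0],p[1],0])-[x0,y0]+.5)*k
        cv2.polylines(a,[cv2.convexHull(q.astype(np.int32))],True,(0,255,0),1)
        cv2.polylines(mm,[cv2.convexHull(q.astype(np.int32))],True,128,2)
    v=np.hstack([a,cv2.cvtColor(mm,8)])[:450]; cv2.imwrite(f"pics/ov_{n}.png",v)
E
```

```text
(no output)
```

View pics/ov_side.png

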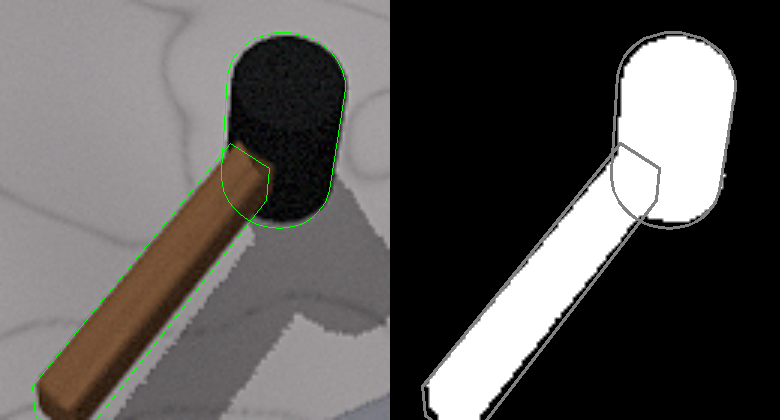

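View pics/ov_top.png

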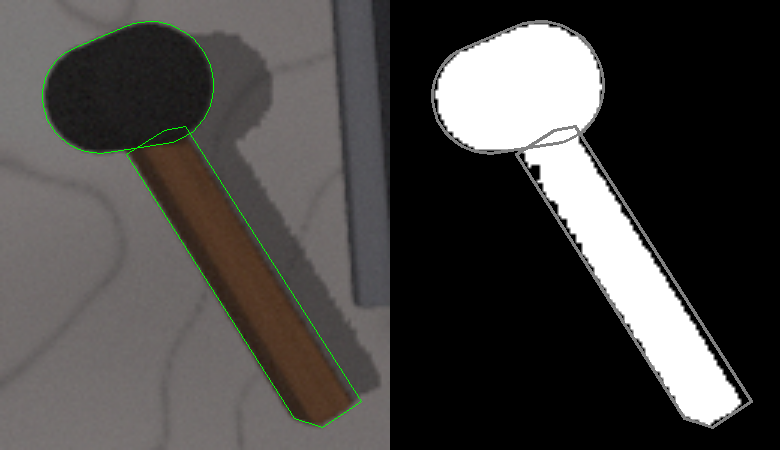

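```bash
cat >> h.py <<'E'
from scipy.spatial.transform import Rotation as Ro
def tool(yaw,flip=1):
    "handle dir yaw -> tool rotation, y down"
    x=flip*np.array([-np.sin(yaw),np.cos(yaw),0]);y=np.array([0,0,-1.]);return Ro.from_matrix(np.c_[x,y,np.cross(x,y)])
def delta(P,R):
    o=ctrl.get_obs();R0=Ro.from_rotvec(o["orientation"])
    return np.round(R0.inv().apply(np.array(P)-o["ee_pos"])/10,2),np.round((R0.inv()*R).as_rotvec(),3)
E
python3 - <<'E'
from h import *
o=ctrl.get_obs();R0=Ro.from_rotvec(o["orientation"]);print(R0.as_matrix().round(3),o["t"])
g=np.array([532.5,-252.7])-55*np.array([np.cos(.533),np.sin(.533)]);print(g)
for f in(1,-1): print(delta([*g,150],tool(.533,f)),delta([*g,28],tool(.533,f)))
E
```

```text
[[ 0.297 -0.     0.955]
 [-0.955  0.001  0.297]
 [-0.001 -1.     0.   ]] 0.1
[ 485.12923754 -280.6465716 ]
(array([-21.23,   7.23,  37.98]), array([ 2.00e-03,  2.91e+00, -0.00e+00])) (array([-21.21,  19.43,  37.97]), array([ 2.00e-03,  2.91e+00, -0.00e+00]))
(array([-21.23,   7.23,  37.98]), array([-0.   , -0.231, -0.001])) (array([-21.21,  19.43,  37.97]), array([-0.   , -0.231, -0.001]))
```

Request:
carry_out:
  delta_pos:
    - [-0.8,0.3,1.4]
    - [-2.4,0.8,4.3]
    - [-4.8,1.6,8.6]
    - [-7.2,2.4,12.9]
    - [-9.6,3.3,17.2]
    - [-12,4.1,21.5]
    - [-14.4,4.9,25.8]
    - [-16.8,5.7,30.1]
    - [-18.8,6.4,33.7]
    - [-20.4,6.9,36.4]
    - [-21.2,7.2,38]
    - [-21.2,7.2,38]
  rotation:
    - [0,-0.01,0]
    - [0,-0.03,0]
    - [0,-0.05,0]
    - [0,-0.08,0]
    - [0,-0.1,0]
    - [0,-0.13,0]
    - [0,-0.16,0]
    - [0,-0.18,0]
    - [0,-0.2,0]
    - [0,-0.22,0]
    - [0,-0.231,0]
    - [0,-0.231,0]
  hand: 0

```text
t: 1.1
ee_pos: [487.7, -276.8, 149.6]
orientation: [-1.415, 0.806, -0.804]
ft_force: [0.5, -0.7, -0.3]
width: 87.9
```

```bash
python3 - <<'E'
from h import *
im=ctrl.get_image("side");cv2.imwrite("pics/s1.png",im[:,:,::-1])
g=[485.1,-280.6]
o=ctrl.get_obs();print(o["t"],o["ee_pos"],o["qpos"],delta([*g,28],tool(.533,-1)))
E
```

```text
1.15 [ 488.30481102 -276.35143471  149.45596941] [-5.36936306e-01  4.27738959e-01  1.82459679e+00  1.69307449e-03
  8.90508243e-01  4.95576441e-01] (array([ 0.22, 12.14, -0.5 ]), array([-0.001,  0.004, -0.002]))
```

View pics/s1.png

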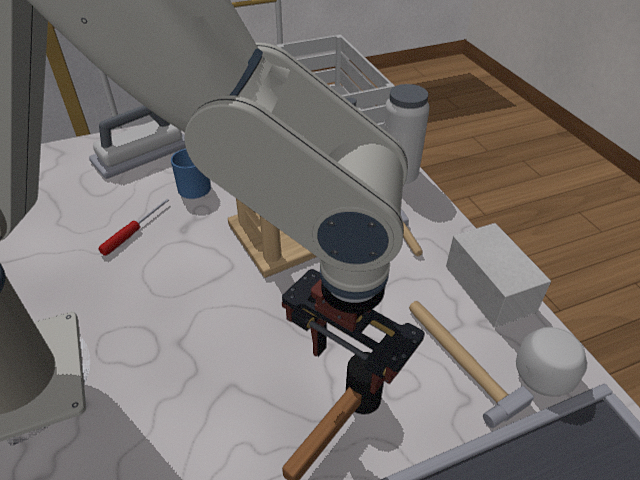

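Request:
carry_out:
  delta_pos:
    - [0,1,0]
    - [0,3,0]
    - [0,5,0]
    - [0,6,0]
    - [0,6,0]
    - [0,6,0]
  rotation:
    - [0,0,0]
    - [0,0,0]
    - [0,0,0]
    - [0,0,0]
    - [0,0,0]
    - [0,0,0]

```text
t: 1.65
ee_pos: [484.7, -281.7, 90.2]
orientation: [-1.415, 0.811, -0.808]
ft_force: [0.7, 0.2, 0.1]
width: 87.8
```

```bash
python3 - <<'E'
from h import *
g=[485.1,-280.6]
o=ctrl.get_obs();print(o["t"],o["ee_pos"],delta([*g,28],tool(.533,-1)))
for n in("side","top"):
    im=ctrl.get_image(n);cv2.imwrite(f"pics/{n}2.png",im[:,:,::-1])
o=ctrl.get_obs();print(o["t"],o["ee_pos"],delta([*g,28],tool(.533,-1)))
s=cv2.imread("pics/side2.png")[300:480,260:440];t=cv2.imread("pics/top2.png")[200:400,400:580]
cv2.imwrite("pics/c5.png",np.hstack([cv2.resize(s,(400,400)),cv2.resize(t,(400,444))[:400]]))
E
```

```text
1.65 [ 484.65284265 -281.74674227   90.21654194] (array([-0.07,  6.22,  0.1 ]), array([ 0.001, -0.001, -0.001]))
1.75 [ 485.76951402 -282.07536576   91.42567574] (array([-0.17,  6.34,  0.01]), array([-0.001, -0.001,  0.001]))
```

View pics/c5.png

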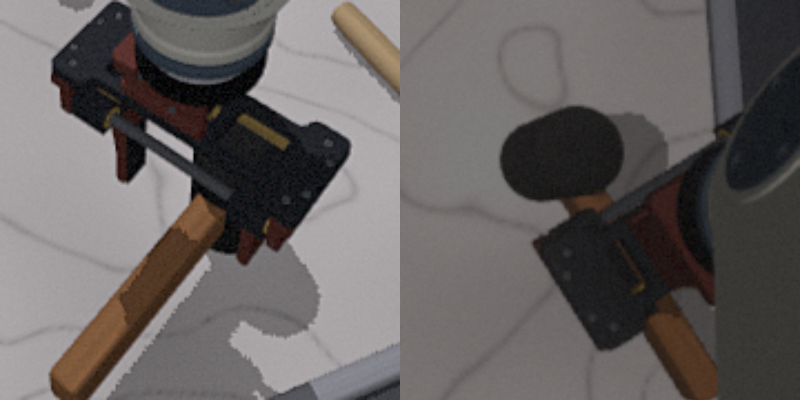

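Side and top crops show the fingers straddling the handle just behind the head. I'll descend and close.

Request:
carry_out:
  delta_pos:
    - [0,1,0]
    - [-0.1,3,0]
    - [-0.1,5,0]
    - [-0.1,6,0]
    - [-0.1,6.3,0]
    - [-0.1,6.3,0]
    - [-0.1,6.3,0]
  rotation:
    - [0,0,0]
    - [0,0,0]
    - [0,0,0]
    - [0,0,0]
    - [0,0,0]
    - [0,0,0]
    - [0,0,0]

```text
t: 2.33
ee_pos: [485.5, -280.8, 28.2]
orientation: [-1.415, 0.808, -0.809]
ft_force: [-0.4, 0.0, 0.5]
width: 87.8
```

Request:
carry_out:
  delta_pos:
    - [0,0,0]
    - [0,0,0]
    - [0,0,0]
    - [0,0,0]
    - [0,0,0]
    - [0,0,0]
    - [0,0,0]
    - [0,0,0]
    - [0,0,0]
    - [0,0,0]
    - [0,0,0]
    - [0,0,0]
  rotation:
    - [0,0,0]
    - [0,0,0]
    - [0,0,0]
    - [0,0,0]
    - [0,0,0]
    - [0,0,0]
    - [0,0,0]
    - [0,0,0]
    - [0,0,0]
    - [0,0,0]
    - [0,0,0]
    - [0,0,0]
  hand: 255

```text
t: 3.33
ee_pos: [485.1, -280.6, 27.7]
orientation: [-1.415, 0.808, -0.809]
ft_force: [0.2, -0.0, -1.1]
width: 23.8
```

Request:
carry_out:
  delta_pos:
    - [0,-0.5,0]
    - [0,-2,0]
    - [0,-4.5,0]
    - [0,-7.5,0]
    - [0,-10.5,0]
    - [0,-13.5,0]
    - [0,-16.5,0]
    - [0,-19,0]
    - [0,-20.5,0]
    - [0,-21,0]
    - [0,-21,0]
    - [0,-21,0]
  rotation:
    - [0,0,0]
    - [0,0,0]
    - [0,0,0]
    - [0,0,0]
    - [0,0,0]
    - [0,0,0]
    - [0,0,0]
    - [0,0,0]
    - [0,0,0]
    - [0,0,0]
    - [0,0,0]
    - [0,0,0]

```text
t: 4.33
ee_pos: [484.3, -280.1, 236.7]
orientation: [-1.415, 0.81, -0.807]
ft_force: [-0.7, 0.3, -4.2]
width: 24.1
```

```bash
python3 - <<'E'
from h import *
o=ctrl.get_obs();print(o["t"],o["ee_pos"],o["ft_force"],o["moment"])
for n in("side","top"):
    im=ctrl.get_image(n);cv2.imwrite(f"pics/{n}3.png",im[:,:,::-1])
g=np.array([671.,122.5])-55*np.array([np.cos(.533),np.sin(.533)]);print(g)
print(delta([*g,235],tool(.533,-1)))
E
```

```text
4.3333 [ 484.32896746 -280.05785086  236.68853327] [-0.72957012  0.33390333 -4.19082947] [-0.07929926  0.15057516 -0.0095049 ]
[623.62923754  94.5534284 ]
(array([-25.17,   0.11,  31.04]), array([ 0.002, -0.   , -0.003]))
```

View pics/side3.png

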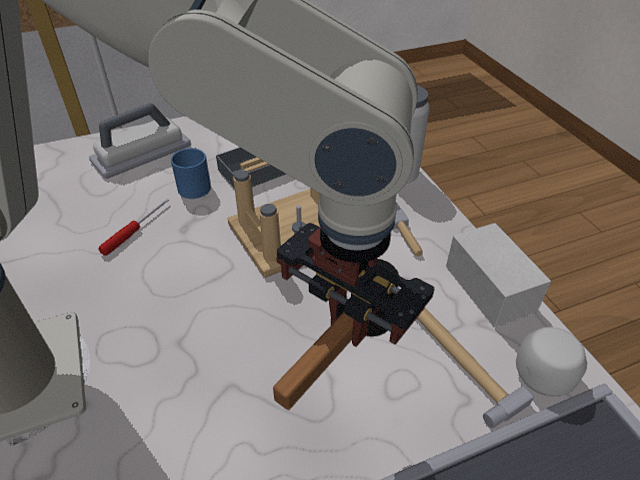

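View pics/top3.png

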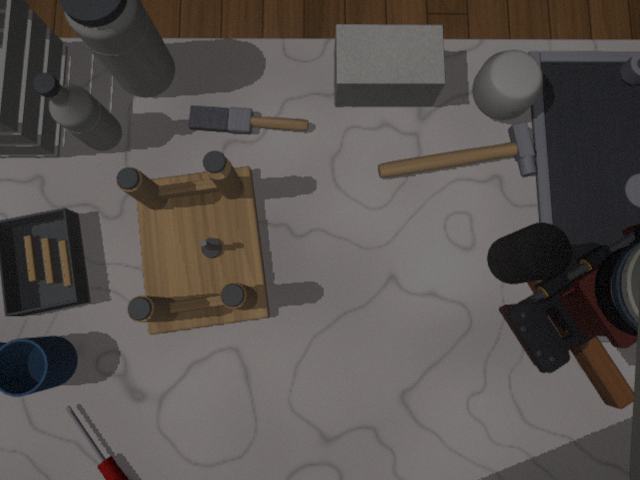

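Request:
carry_out:
  delta_pos:
    - [-0.5,0,0.6]
    - [-1.8,0,2.2]
    - [-4,0,5]
    - [-6.5,0,8]
    - [-9,0,11.1]
    - [-11.5,0,14.2]
    - [-14,0,17.3]
    - [-16.5,0,20.4]
    - [-19,0,23.4]
    - [-21.3,0,26.3]
    - [-23.3,0,28.7]
    - [-24.6,0,30.3]
  rotation:
    - [0,0,0]
    - [0,0,0]
    - [0,0,0]
    - [0,0,0]
    - [0,0,0]
    - [0,0,0]
    - [0,0,0]
    - [0,0,0]
    - [0,0,0]
    - [0,0,0]
    - [0,0,0]
    - [0,0,0]

```text
t: 5.43
ee_pos: [621.2, 89.1, 236.3]
orientation: [-1.416, 0.808, -0.805]
ft_force: [-0.4, -0.2, -4.2]
width: 23.9
```

Request:
carry_out:
  delta_pos:
    - [-0.5,0,0.7]
    - [-0.5,0,0.7]
    - [-0.5,0,0.7]
    - [-0.5,0,0.7]
    - [-0.5,0,0.7]
  rotation:
    - [0,0,0]
    - [0,0,0]
    - [0,0,0]
    - [0,0,0]
    - [0,0,0]

```text
t: 5.85
ee_pos: [624.1, 91.8, 237.4]
orientation: [-1.415, 0.81, -0.809]
ft_force: [0.3, 0.2, -4.2]
width: 24.1
```

```bash
python3 - <<'E'
from h import *
o=ctrl.get_obs();print(o["t"],o["ee_pos"],o["qpos"],o["ft_force"],o["moment"])
print(delta([623.6,94.5,235],tool(.533,-1)))
R=Ro.from_rotvec(o["orientation"]).as_matrix()
hd=R[:,2]; # flip -1 : z axis?
print(R.round(3))
yaw=.533
d=np.array([np.cos(yaw),np.sin(yaw),0]);l=np.array([-np.sin(yaw),np.cos(yaw),0]);c=o["ee_pos"]+[0,0,19.]
th=np.linspace(0,2*np.pi,48,endpoint=False)
for n in("side","top"):
    im=ctrl.get_image(n)[:,:,::-1].copy();cv2.imwrite(f"pics/{n}4.png",im)
    H=np.array([c+d*(55+30*np.cos(a))+l*30*np.sin(a)+[0,0,z] for a in th for z in(-47,47)])
    B=np.array([c+d*x+l*y+[0,0,z] for x in(-132,25) for y in(-12,12) for z in(-16,16)])
    for P in(H,B): cv2.polylines(im,[cv2.convexHull(proj(n,P).round().astype(np.int32))],True,(0,255,0),1)
    g=proj(n,[671,122.5,168.5])[0]; cv2.circle(im,tuple(g.round().astype(int)),2,(0,0,255),-1);print(n,g)
    a=(im[60:260,230:430] if n=="side" else im[80:280,150:350]); cv2.imwrite(f"pics/ov4_{n}.png",cv2.resize(a,(400,400)))
cv2.imwrite("pics/ov4.png",np.hstack([cv2.imread("pics/ov4_side.png"),cv2.imread("pics/ov4_top.png")]))
E
```

```text
5.85 [624.11080286  91.81124712 237.44416867] [ 1.27297143e-01  4.16439434e-01  1.60333267e+00 -2.32044362e-04
  1.12267747e+00  1.16695487e+00] [ 0.28863021  0.15654439 -4.21079978] [-0.09854661  0.13736216  0.01976747]
(array([-0.26,  0.24,  0.09]), array([ 0.001, -0.002, -0.   ]))
[[ 0.507 -0.001  0.862]
 [-0.862 -0.     0.507]
 [-0.    -1.    -0.001]]
side [348.69360537 171.51976196]
top [214.82242796 160.21286427]
```

View pics/ov4.png

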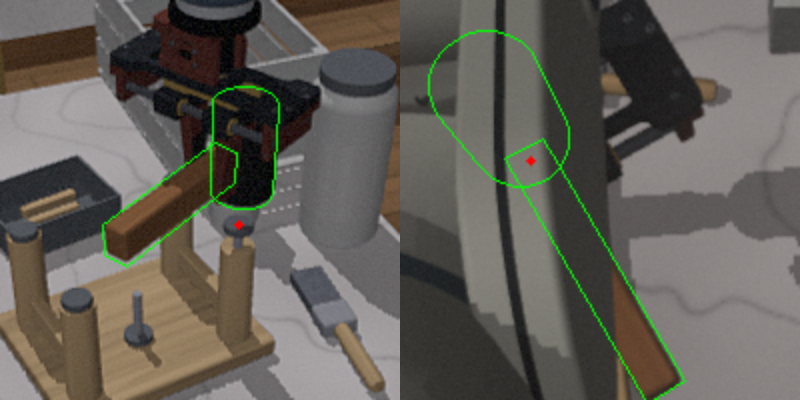

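View pics/side4.png

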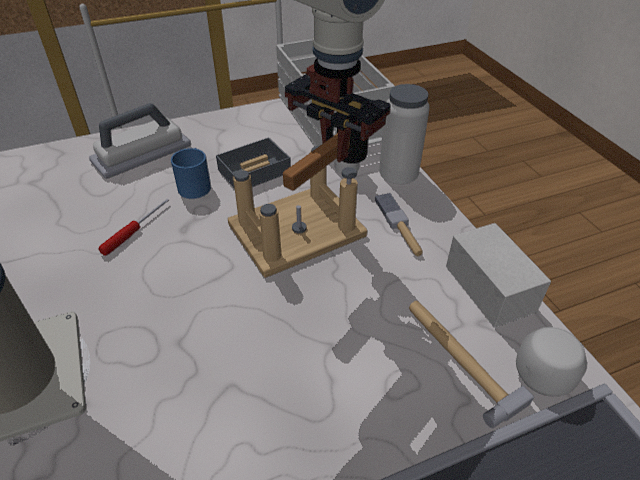

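Request:
carry_out:
  delta_pos:
    - [-0.1,0.5,0]
    - [-0.2,1.5,0]
    - [-0.2,2.5,0]
    - [-0.2,3.5,0]
    - [-0.2,4.5,0]
    - [-0.2,5.3,0]
    - [-0.2,5.8,0]
    - [-0.2,5.9,0]
    - [-0.2,5.9,0]
  rotation:
    - [0,0,0]
    - [0,0,0]
    - [0,0,0]
    - [0,0,0]
    - [0,0,0]
    - [0,0,0]
    - [0,0,0]
    - [0,0,0]
    - [0,0,0]

```text
t: 6.7
ee_pos: [623.5, 94.9, 178.1]
orientation: [-1.415, 0.809, -0.808]
ft_force: [0.8, 0.1, -4.2]
width: 23.6
```

```bash
python3 - <<'E'
from h import *
o=ctrl.get_obs();print(o["t"],o["ee_pos"],o["ft_force"],o["moment"])
im=ctrl.get_image("side")[:,:,::-1];cv2.imwrite("pics/s5.png",cv2.resize(im[80:280,220:420],(600,600),interpolation=2))
E
```

```text
6.7 [623.49640732  94.92634747 178.12087454] [ 0.79051238  0.05088886 -4.22556567] [-0.06031817  0.17047989 -0.01936903]
```

View pics/s5.png

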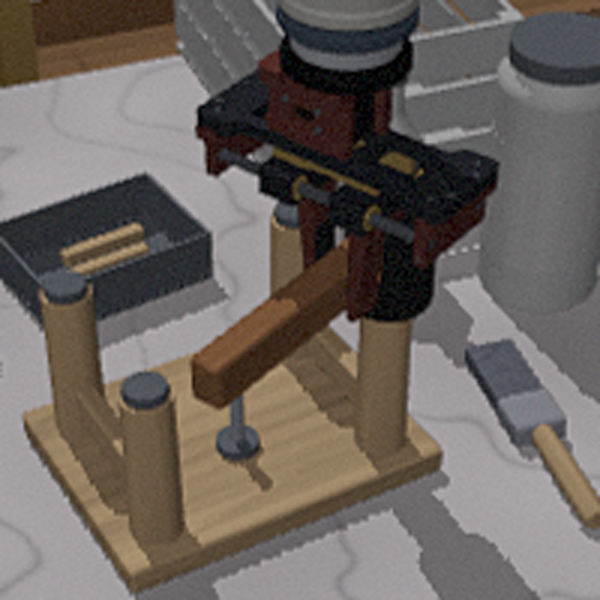

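The head is centred on the leg, with its face at ~150 mm. The glide is nearly home, and the wrist reads no load above the mallet's weight. I'll press a few mm further.

Request:
carry_out:
  delta_pos:
    - [0,0.1,0]
    - [0,0.2,0]
    - [0,0.3,0]
    - [0,0.4,0]
  rotation:
    - [0,0,0]
    - [0,0,0]
    - [0,0,0]
    - [0,0,0]

```text
t: 7.08
ee_pos: [623.9, 95.0, 175.6]
orientation: [-1.415, 0.808, -0.809]
ft_force: [-4.0, -1.4, 5.3]
width: 23.7
```

Request:
carry_out:
  delta_pos:
    - [0,0.1,0]
    - [0,0.2,0]
    - [0,0.3,0]
    - [0,0.3,0]
  rotation:
    - [0,0,0]
    - [0,0,0]
    - [0,0,0]
    - [0,0,0]

```text
t: 7.42
ee_pos: [624.0, 94.6, 174.5]
orientation: [-1.415, 0.807, -0.81]
ft_force: [-9.0, -4.6, 18.4]
width: 23.5
```

```bash
python3 - <<'E'
from h import *
o=ctrl.get_obs();print(o["t"],o["ee_pos"],o["ft_force"],o["moment"])
im=ctrl.get_image("side")[:,:,::-1];cv2.imwrite("pics/s6.png",cv2.resize(im[80:280,220:420],(600,600),interpolation=2))
E
```

```text
7.4167 [623.97582938  94.64465656 174.45647269] [-8.98098904 -4.60552841 18.43673742] [-0.27438612  1.37861701  0.04515253]
```

View pics/s6.png

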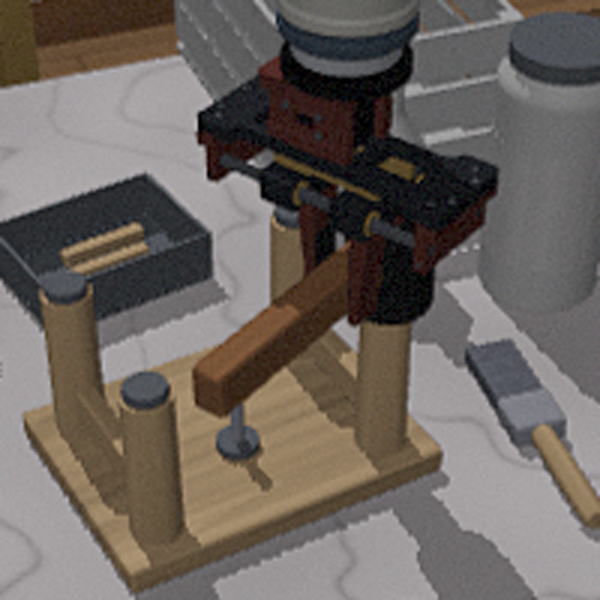

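22 N of contact with only ~1 mm of motion: the glide is at its stop. I'll lift off and check.

Request:
carry_out:
  delta_pos:
    - [0,-0.8,0]
    - [0,-2,0]
    - [0,-4,0]
    - [0,-6,0]
    - [0,-7,0]
    - [0,-7,0]
  rotation:
    - [0,0,0]
    - [0,0,0]
    - [0,0,0]
    - [0,0,0]
    - [0,0,0]
    - [0,0,0]

```text
t: 7.97
ee_pos: [625.4, 95.2, 244.7]
orientation: [-1.412, 0.805, -0.811]
ft_force: [-0.3, 0.8, -3.9]
width: 23.8
```

```bash
python3 - <<'E'
from h import *
im=ctrl.get_image("side")[:,:,::-1];cv2.imwrite("pics/s7.png",cv2.resize(im[80:280,220:420],(600,600),interpolation=2))
o=ctrl.get_obs();print(o["t"],o["ee_pos"],o["ft_force"],o["moment"],delta([485.1,-280.6,240],tool(.533,-1)))
E
```

```text
8.0167 [624.42427854  95.0561051  242.83132914] [ 1.03349905 -0.31486183 -3.08393022] [-0.12970465  0.13297137  0.00557382] (array([ 25.28,   0.23, -31.08]), array([-0.003, -0.   ,  0.001]))
```

View pics/s7.png

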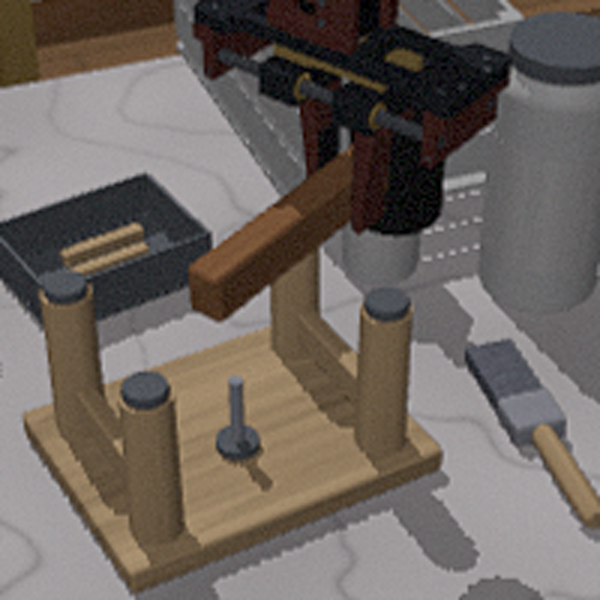

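The cap at (387,303) sits flush like the others, so the glide is home. I'll return the mallet to its starting place.

Request:
carry_out:
  delta_pos:
    - [0.5,0,-0.6]
    - [1.8,0,-2.2]
    - [4,0,-5]
    - [6.5,0,-8]
    - [9,0,-11.1]
    - [11.5,0,-14.2]
    - [14,0,-17.3]
    - [16.5,0,-20.4]
    - [19,0,-23.4]
    - [21.3,0,-26.3]
    - [23.3,0,-28.7]
    - [24.6,0,-30.3]
  rotation:
    - [0,0,0]
    - [0,0,0]
    - [0,0,0]
    - [0,0,0]
    - [0,0,0]
    - [0,0,0]
    - [0,0,0]
    - [0,0,0]
    - [0,0,0]
    - [0,0,0]
    - [0,0,0]
    - [0,0,0]

```text
t: 9.02
ee_pos: [485.1, -273.5, 240.2]
orientation: [-1.416, 0.812, -0.808]
ft_force: [-0.3, -0.3, -3.9]
width: 23.8
```

Request:
carry_out:
  delta_pos:
    - [0.5,1,-0.7]
    - [0.7,3,-0.8]
    - [0.7,6,-0.8]
    - [0.7,9,-0.8]
    - [0.7,12,-0.8]
    - [0.7,15,-0.8]
    - [0.7,17,-0.8]
    - [0.7,18,-0.8]
    - [0.7,18,-0.8]
    - [0.7,18,-0.8]
  rotation:
    - [0,0,0]
    - [0,0,0]
    - [0,0,0]
    - [0,0,0]
    - [0,0,0]
    - [0,0,0]
    - [0,0,0]
    - [0,0,0]
    - [0,0,0]
    - [0,0,0]

```text
t: 9.85
ee_pos: [484.0, -280.6, 61.2]
orientation: [-1.415, 0.809, -0.807]
ft_force: [0.7, -1.1, -3.2]
width: 23.7
```

```bash
python3 - <<'E'
from h import *
o=ctrl.get_obs();print(o["t"],o["ee_pos"],o["ft_force"],delta([485.1,-280.6,28],tool(.533,-1)))
yaw=.533
d=np.array([np.cos(yaw),np.sin(yaw),0]);l=np.array([-np.sin(yaw),np.cos(yaw),0]);c=o["ee_pos"]+[0,0,19.]
th=np.linspace(0,2*np.pi,48,endpoint=False)
n="side"
im=ctrl.get_image(n)[:,:,::-1].copy()
H=np.array([c+d*(55+30*np.cos(a))+l*30*np.sin(a)+[0,0,z] for a in th for z in(-47,47)])
B=np.array([c+d*x+l*y+[0,0,z] for x in(-132,25) for y in(-12,12) for z in(-16,16)])
for P in(H,B): cv2.polylines(im,[cv2.convexHull(proj(n,P).round().astype(np.int32))],True,(0,255,0),1)
cv2.imwrite("pics/s8.png",cv2.resize(im[280:480,240:440],(600,600)))
E
```

```text
9.85 [ 483.96649697 -280.60634703   61.1899087 ] [ 0.69301886 -1.10476359 -3.19085828] (array([0.06, 3.32, 0.1 ]), array([ 0.001,  0.   , -0.001]))
```

View pics/s8.png

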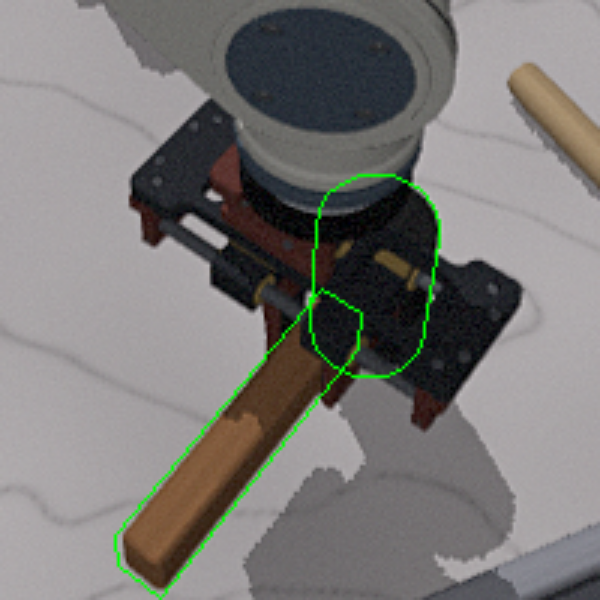

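The overlay shows the handle still level. I'll lower to contact.

Request:
carry_out:
  delta_pos:
    - [0,0.6,0]
    - [0,1.5,0]
    - [0,2.3,0]
    - [0,2.8,0]
    - [0,3.1,0]
    - [0,3.2,0]
    - [0,3.3,0]
    - [0,3.3,0]
  rotation:
    - [0,0,0]
    - [0,0,0]
    - [0,0,0]
    - [0,0,0]
    - [0,0,0]
    - [0,0,0]
    - [0,0,0]
    - [0,0,0]

```text
t: 10.57
ee_pos: [484.2, -281.0, 28.6]
orientation: [-1.415, 0.809, -0.808]
ft_force: [-0.5, -0.5, -3.2]
width: 24.0
```

Request:
carry_out:
  delta_pos:
    - [0,0.1,0]
    - [0,0.2,0]
    - [0,0.2,0]
  rotation:
    - [0,0,0]
    - [0,0,0]
    - [0,0,0]

```text
t: 10.82
ee_pos: [484.5, -281.2, 27.0]
orientation: [-1.415, 0.808, -0.809]
ft_force: [-0.7, 0.1, -1.9]
width: 23.9
```

Request:
carry_out:
  delta_pos:
    - [0,0.1,0]
    - [0,0.2,0]
    - [0,0.2,0]
  rotation:
    - [0,0,0]
    - [0,0,0]
    - [0,0,0]

```text
t: 11.07
ee_pos: [484.3, -281.4, 26.6]
orientation: [-1.416, 0.808, -0.809]
ft_force: [-6.3, 0.0, 16.9]
width: 23.7
```

Request:
carry_out:
  delta_pos:
    - [0,-0.15,0]
    - [0,-0.25,0]
    - [0,-0.25,0]
  rotation:
    - [0,0,0]
    - [0,0,0]
    - [0,0,0]

```text
t: 11.32
ee_pos: [484.4, -281.1, 27.3]
orientation: [-1.415, 0.808, -0.809]
ft_force: [0.3, -0.4, -4.8]
width: 24.1
```

Request:
carry_out:
  delta_pos:
    - [0,0,0]
    - [0,0,0]
    - [0,0,0]
    - [0,0,0]
    - [0,0,0]
    - [0,0,0]
    - [0,0,0]
    - [0,0,0]
    - [0,0,0]
    - [0,0,0]
    - [0,0,0]
  rotation:
    - [0,0,0]
    - [0,0,0]
    - [0,0,0]
    - [0,0,0]
    - [0,0,0]
    - [0,0,0]
    - [0,0,0]
    - [0,0,0]
    - [0,0,0]
    - [0,0,0]
    - [0,0,0]
  hand: 0

```text
t: 12.23
ee_pos: [484.2, -281.0, 27.2]
orientation: [-1.415, 0.808, -0.808]
ft_force: [-0.1, -0.3, 0.4]
width: 87.4
```

Request:
carry_out:
  delta_pos:
    - [0,-0.5,0]
    - [0,-2,0]
    - [0,-4.5,0]
    - [0,-7.5,0]
    - [0,-10.5,0]
    - [0,-13.5,0]
    - [0,-16,0]
    - [0,-17.5,0]
    - [0,-18,0]
    - [0,-18,0]
    - [0,-18,0]
    - [0,-18,0]
  rotation:
    - [0,0,0]
    - [0,0,0]
    - [0,0,0]
    - [0,0,0]
    - [0,0,0]
    - [0,0,0]
    - [0,0,0]
    - [0,0,0]
    - [0,0,0]
    - [0,0,0]
    - [0,0,0]
    - [0,0,0]

```text
t: 13.23
ee_pos: [483.4, -280.5, 205.8]
orientation: [-1.415, 0.81, -0.807]
ft_force: [-0.3, -0.1, -0.0]
width: 87.9
```

```bash
python3 - <<'E'
from h import *
im=ctrl.get_image("side")[:,:,::-1];cv2.imwrite("pics/s9.png",im)
im=ctrl.get_image("top")[:,:,::-1];cv2.imwrite("pics/t9.png",im)
o=ctrl.get_obs();print(o["t"],o["ee_pos"],o["ft_force"])
E
```

```text
13.3333 [ 483.52249431 -280.59042848  205.72977515] [-1.45910347e-04  3.19695966e-01  2.66428490e-02]
```

View pics/s9.png

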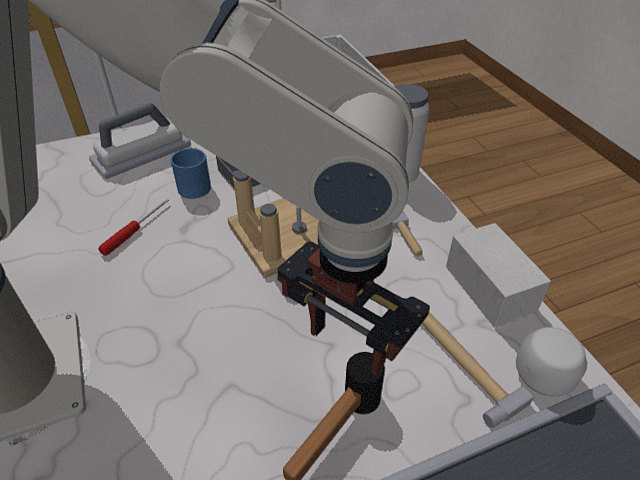

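View pics/t9.png

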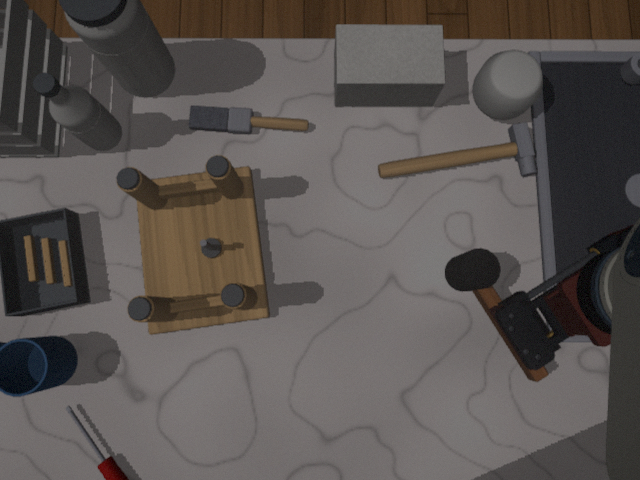

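The mallet stands as it did at the start (side: head at (365,383)). The glide cap has moved to (219,165) in the top view, which fits being home. The gripper is clear, so I'm handing in.

```bash
python3 -c "
from workcell import ctrl
print(ctrl.close_job())"
```

```text
the job is handed in; nothing more can be done
None
```

I picked up the mallet by its handle, drove the proud glide home with the rubber head, and stood the mallet back on its head where it started. I then let go, raised the gripper clear and handed the job in at about 13.3 s.

**How the glide was driven:** It was one downward stroke followed by a firm press with the mallet head, rather than repeated blows. At the end it resisted about 22 N with only about 1 mm of movement, more than the 8 to 10 N needed to move the glide, so I took it to be at its stop.

**Last checks:**
- **Glide:** with the mallet lifted off, the side view showed the cap flush like the other three. The final top view agreed; in the final side view the arm hid that leg.
- **Mallet:** both views showed it upright in its original pose. I judged this by eye rather than measuring the tilt.
- **Robot:** the fingertips were about 206 mm above the worktop, touching nothing, with a wrist force near zero.

No check failed or disagreed. The cameras' estimate of the other caps' height came out 1 to 2 mm below the stated 148 mm, within the calibration limits.

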